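# Fit a splined drive gear on a leaning spindle and rock it

## Robot

A 6-joint arm with a two-finger parallel gripper is mounted at the origin on a cart in front of the work surface, level with it; the furniture and walls round the work are solid. World frame = base frame: x ahead of the robot, y to its left, z up, the work surface at z = 0. Lengths are in mm, angles in rad, forces in N, time in s.
With the tool pointing down it reaches from about 350 to 775 mm from the base axis. Payload 7.3 kg.
Tool frame: the origin (TCP) lies on the centre line of the jaws, within the pads' length; the fingertips stand finger_overhang ahead of it and the grasp point (between the pads) lies 8 mm behind it (finger_overhang is the distance from the TCP to the fingertips, in mm); z points along the fingers, y is the line along which they close (so a half turn about z gives the same grasp; the last joint's range is limited). The gripper opens to 92 mm and grips with 3 to 60 N. Pads are 19 mm wide; open, the fingers measure 130 mm over their backs; the gripper's body (75 mm by 190 mm) begins 47 mm behind the grasp point.
Start: joints at [-1.294, 0.342, 1.524, -0, 1.275, -0.146], TCP at [215.439, -478.78, 237.741] pointing down, gripper open.
Joint ranges: [-2.53, 2.53], [-0.77, 2.02], [0.04, 2.7], [-1, 4.14], [0.28, 2.66], [-3.11, 3.11]. Speed limits (rad/s): [2.57, 2.57, 3.14, 3.14, 3.14, 3.14].

## Interface

Orientations are given as [roll, pitch, yaw] about the fixed x, y, z axes, in that order (R = Rz(yaw) Ry(pitch) Rx(roll)).
In Python, from plant import get_obs, capture, close_job, finger_overhang gives the robot as it stands.
- The arm moves only by the shell command python3 -m inch 'ROWS'. ROWS is JSON, one flat list of numbers, 7 for each row, row after row: the turn, a rotation vector about the tool's x, y, z scaled (see below), then the shift along the tool's x, y, z scaled (see below), then the closure, from -1 (fully open) to 1 (shut). In form: [ax, ay, az, tx, ty, tz, gripper, ax, ay, az, tx, ty, tz, gripper, ...]. A call has 1 to 10 rows; each row shifts and turns the commanded pose from where the row before left it, along the tool's axes as they then stand; what a row does not reach is not made up. The controller multiplies each number of a shift by 0.8 m and each number of a turn by 1.5 rad. A row lasts 1/12 s, in which the tool goes at most 41.7 mm and 7.16 degrees, less where a joint would pass 70% of its speed; a pose out of reach is approached as far as the arm can. A call with a number of a shift or a turn outside -1 to 1 is refused whole. A call with a gripper value outside its range is refused whole. The fingers move at their own pace and stop on an object; the grip force is fixed at half the most. Time passes only in rows, so rows that do not move let the fingers close. It gives the time, the measured TCP pose, the force, the opening and the grip force at its end, in the units of the state.
- get_obs(): the state, without advancing time (a new reading comes with each control period).
- capture(name): name is "scene" or "top"; returns a dict with "image" (384x512x3 uint8, red, green, blue), "mtx" (3x3 intrinsics, pixels), "pose" (4x4, takes a point from camera to world coordinates). Camera axes: x right, y up, looking along -z (the intrinsics and any distortion apply to the point x, -y, -z); pixel columns grow to the right and rows downward; lengths in mm; the calibration is good to about 2 mm. A picture is of the moment at which its call begins. There is no depth.
- close_job(): hands the job in; it is judged then, once.
The state is a dict: "time": time; "joint_positions": joint angles; "dq": joint speeds; "tau": joint torques, N m; "tool_pos": TCP position; "tcp_rot": TCP orientation; "contact_force": force on the tool from outside, world axes, zero at the start; "moment": the same for the moment, N m; "grip_width": finger opening in mm; "finger_force": force on a finger pad.
Only numpy, scipy, OpenCV 4.12 (cv2) and the standard library are available. Lean on these libraries where they do the work, as an engineer would, in place of code of your own. Each camera call takes 0.05 s, during which the arm holds its last target. There are 200 camera calls.

## Task

Fit the aluminium drive gear on the leaning spindle: press it along the shaft and turn it until the splines meet and it drops fully home against the flange, and stop turning there. Then rock the fitted gear through the spindle's free play, clockwise to the stop first and then anticlockwise to the other stop, and let go with the gear fully home and the spindle left at the anticlockwise stop.

Things in the scene. Friction and masses are not known exactly. Their poses are not given: they have to be found in the camera images.
- gear_grip (a point): loose plain aluminium drive gear lying on the bench, 0.3 kg: toothed disc 80 mm across, 13 mm thick; hub 44 mm across up to 30 mm; on top a solid round knurled knob 36 mm across, 30 to 56 mm above the underside, to be gripped at any angle. This point: on the axis in the knob, 41 mm above the underside; z = gear axis, out of the knob
- gear_bore (a point): centre of the gear's underside, mouth of its blind cross-shaped bore, 30 mm deep: round, about 18 mm across, with four slots 9 mm wide along this point's x and y axes (1.5 mm clearance each side of a spline, 1 mm round the shaft)
- spindle_home (a point): point on the spindle's axis 41 mm beyond its flange, where gear_grip lies when the gear is fully home. z points outward along the shaft, which leans 30 degrees from vertical, roughly towards the robot. The spindle is in a fixed grey head on a base plate 140 x 110 mm. A lug on the flange moves between two stop pins on the head
- spindle_seat (a point): centre of the top face of the spindle's 50 mm flange (105 mm above the bench). From here the steel shaft has four splines at 90 degrees (6 mm wide, 26 mm across, 14 mm long, ends bevelled), then a round end 16 mm across, coned at the tip, to 28 mm. Unmatched, the gear stops on the splines' tops, 14 mm short of home; a match comes every 90 degrees, to 5 to 8 degrees either way
- spindle (a joint): turn of the spindle, rad: positive = anticlockwise seen from the shaft's free end; stops at -0.35 and +0.35. Stays where left; takes 0.4 N m: a gear pressed with 10 N on the splines' tops does not drag it. The fitted gear has 0.14 rad slack either way. The splines' direction is not told by this joint or the points' x axes: it differs from start to start; find it by turning, or look

How it is judged:
By the outcome, as a careful person would: the job done as asked, in the order asked, and still so for the second after the job is handed in, with the robot touching nothing.
It also fails if it takes over 61 s, if anything falls off the work surface, if the arm or the gripper's body presses on something with over 40 N, if the wrist force passes 120 N, or if a joint passes its speed limit or range.

## Working session

There is one attempt and no reset: what is moved stays moved. The work goes in short steps, Python scripts to look and compute and a shell command to move; the robot and the scene stay as the last step left them, time stands still between calls to the robot, and variables do not carry over. Pictures are saved under pics/ and viewed, at most 10 in all, crops included, and the job is handed in when it is done.

```bash
ls; mkdir -p pics; python3 - <<'E'
from plant import *
import cv2,numpy as np
print(get_obs(),finger_overhang)
for n in("scene","top"):
    c=capture(n);np.savez(f"{n}0.npz",**c);cv2.imwrite(f"pics/{n}0.png",c["image"][:,:,::-1]);print(n,c["mtx"],c["pose"].round(3),[k for k in c])
a=[cv2.imread(f"pics/{n}0.png") for n in("scene","top")]
cv2.imwrite("pics/both0.png",cv2.resize(np.vstack(a),None,fx=.78,fy=.78))
E
```

```text
pics
{'time': 0.0, 'joint_positions': array([-1.29398422e+00,  3.42714341e-01,  1.52499244e+00, -1.14827374e-05,
        1.27539516e+00, -1.46006252e-01]), 'dq': array([ 0.00038326, -0.00169509,  0.00020611, -0.00067569, -0.00021419,
       -0.00014702]), 'tau': array([-1.46781302e-03, -4.31246245e+01, -2.44219333e+01,  7.17184972e-02,
        5.59122430e-02, -1.17765535e-04]), 'tool_pos': array([ 215.33392269, -478.39153066,  237.05787798]), 'tcp_rot': array([-3.14009783e+00, -2.08719347e-04,  4.22821559e-01]), 'contact_force': array([-0.19455498,  0.64154212, -0.36470236]), 'moment': array([-0.07753646, -0.02877946, -0.00399092]), 'finger_force': 0.0, 'grip_width': 91.95618568971982} 11.0
scene [[459.44523306   0.         253.54649699]
 [  0.         459.44523306 194.53767249]
 [  0.           0.           1.        ]] [[-6.47000e-01  3.65000e-01 -6.69000e-01 -1.21930e+02]
 [-7.62000e-01 -3.37000e-01  5.53000e-01  6.64729e+02]
 [-2.30000e-02  8.68000e-01  4.96000e-01  6.11971e+02]
 [ 0.00000e+00  0.00000e+00  0.00000e+00  1.00000e+00]] ['image', 'mtx', 'pose']
top [[362.37110614   0.         251.79424729]
 [  0.         362.37110614 191.42261556]
 [  0.           0.           1.        ]] [[-8.10000e-02  9.72000e-01 -2.23000e-01  3.80960e+02]
 [-9.97000e-01 -8.00000e-02  1.30000e-02  1.31128e+02]
 [-6.00000e-03  2.23000e-01  9.75000e-01  9.32831e+02]
 [ 0.00000e+00  0.00000e+00  0.00000e+00  1.00000e+00]] ['image', 'mtx', 'pose']
```

View pics/both0.png

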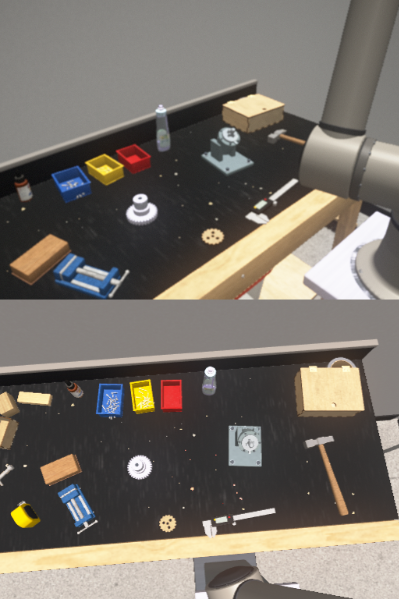

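The picture shows the gear at about (180,268) in scene and (179,214) in top. The spindle head is at about (293,190) in scene and (315,185) in top. I'll zoom in on both.

```bash
python3 - <<'E'
import cv2,numpy as np
s=cv2.imread("pics/scene0.png");t=cv2.imread("pics/top0.png")
def cr(i,u,v,w=35):
    return cv2.resize(i[v-w:v+w,u-w:u+w],(390,290) if 0 else (296,296),interpolation=cv2.INTER_CUBIC)
g=np.vstack([np.hstack([cr(s,180,268),cr(s,291,190)]),np.hstack([cr(t,179,214),cr(t,313,185)])])
cv2.imwrite("pics/crop0.png",g)
E
```

```text
(no output)
```

View pics/crop0.png

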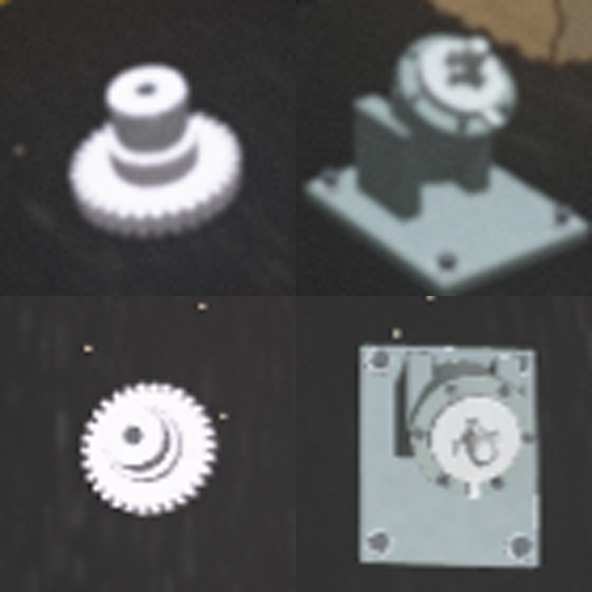

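The crops show the knob-top hole (about (179.8,254.5) in scene, (175.7,211.9) in top) and a bright flange with a lug and a dark spline cross. Next I'll triangulate these.

```bash
cat > h.py <<'E'
import numpy as np,cv2
from scipy.spatial.transform import Rotation as R
def ray(c,uv):
    K=c["mtx"];P=c["pose"];d=np.linalg.solve(K,[uv[0],uv[1],1.])*[1,-1,-1]
    d=P[:3,:3]@d;return P[:3,3],d/np.linalg.norm(d)
def plane(c,uv,z):
    o,d=ray(c,uv);return o+d*(z-o[2])/d[2]
def tri(c1,u1,c2,u2):
    o1,d1=ray(c1,u1);o2,d2=ray(c2,u2)
    t=np.linalg.lstsq(np.c_[d1,-d2],o2-o1,rcond=None)[0]
    a,b=o1+t[0]*d1,o2+t[1]*d2;return (a+b)/2,np.linalg.norm(a-b)
def proj(c,p):
    P=c["pose"];q=P[:3,:3].T@(np.asarray(p,float)-P[:3,3]);q=c["mtx"]@(q*[1,-1,-1]);return q[:2]/q[2]
E
python3 - <<'E'
from h import *
s=np.load("scene0.npz");t=np.load("top0.npz");s={k:s[k] for k in s};t={k:t[k] for k in t}
print("knobtop",tri(s,(179.8,254.5),t,(175.7,211.9)))
print("knob plane56",plane(t,(175.7,211.9),56),plane(s,(179.8,254.5),56))
print("seat",tri(s,(295.5,172),t,(320.1,184.3)))
for n,c,(u0,v0),(us,vs) in(("s",s,(180,268),(291,190)),("t",t,(179,214),(313,185))):
    for lab,(u,v) in (("gear",(u0,v0)),("sp",(us,vs))):
        w=35;I=c["image"][v-w:v+w,u-w:u+w].astype(int);g=I.min(2)
        for th in(150,175,195,215):
            m=(g>th).astype(np.uint8);cs,_=cv2.findContours(m,0,1)
            k=max(cs,key=cv2.contourArea)
            if len(k)>5: 
                e=cv2.fitEllipse(cv2.convexHull(k));print(n,lab,th,cv2.contourArea(k),np.round(e[0]+np.array([u-w,v-w]),1),np.round(e[1],1),round(e[2]))
# plate
I=t["image"][135:235,263:363].astype(int);m=((I[:,:,1]>I[:,:,0]+6)&(I[:,:,1]>90)).astype(np.uint8)
cs,_=cv2.findContours(m,0,1);k=max(cs,key=cv2.contourArea);b=cv2.boxPoints(cv2.minAreaRect(k))+[263,135]
print(b);W=np.array([plane(t,x,10) for x in b]);print(W.round(1),np.linalg.norm(W-np.roll(W,1,0),axis=1))
# plate holes from crop
for x,y in((379,359),(521,363),(520,546),(377,542)): print(plane(t,(278+(x-296)/4.229,150+(y-296)/4.229),10).round(1))
E
```

```text
knobtop (array([545.068156  , 309.70004417,  55.23901417]), np.float64(1.0504083529928208))
knob plane56 [545.27600885 309.96212999  56.        ] [543.66525186 309.88638477  56.        ]
seat (array([572.74490429, -41.05926895, 108.01326239]), np.float64(1.6677805832025303))
s gear 150 617.5 [181.3 271.8] [24.9 40. ] 81
s gear 175 577.5 [181.2 271.7] [24.6 39.1] 80
s gear 195 537.0 [181.2 271.6] [23.3 38.5] 81
s gear 215 494.5 [181.3 271.7] [22.8 37.4] 80
s sp 150 606.5 [291.8 205.7] [26.2 56.9] 96
s sp 175 134.0 [295.7 173.5] [14.6 24. ] 129
s sp 195 92.0 [295.4 173.1] [13.3 22.2] 127
s sp 215 25.5 [294.9 172.1] [12.3 17.8] 120
t gear 150 669.5 [178.7 214.7] [30.  31.4] 62
t gear 175 650.5 [178.7 214.6] [29.9 31.4] 63
t gear 195 621.0 [178.5 214.5] [29.4 31. ] 48
t gear 215 592.5 [178.4 214.6] [29.1 30.6] 42
t sp 150 1934.0 [310.8 187.3] [57.7 66.5] 90
t sp 175 323.5 [320.3 184.9] [20.9 24. ] 11
t sp 195 304.0 [320.1 184.7] [19.9 23.6] 5
t sp 215 266.5 [320.2 184.9] [18.1 23.3] 1
[[293. 162.]
 [335. 162.]
 [335. 213.]
 [293. 213.]]
[[ 662.9    3.4   10. ]
 [ 653.6 -107.8   10. ]
 [ 517.4  -89.7   10. ]
 [ 526.3   18.    10. ]] [137.34630339 111.58254547 137.38666727 108.04442411]
[653.8  -8.   10. ]
[643.9 -96.4  10. ]
[528.4 -80.7  10. ]
[538.    5.9  10. ]
```

```bash
cat >> h.py <<'E'
def plan(pos,Rt=None,o=None):
    "shift (rows units/0.8m) in tool axes, and rotvec in tool axes (units 1.5rad) from measured pose"
    from plant import get_obs
    o=o or get_obs();R0=R.from_euler("xyz",o["tcp_rot"])
    d=R0.inv().apply(np.asarray(pos)-o["tool_pos"]);print("shift mm",d.round(1),"units",(d/800).round(4),"rows",np.abs(np.linalg.norm(d)/41.7).round(1))
    if Rt is not None:
        w=(R0.inv()*Rt).as_rotvec();d2=Rt.inv().apply(np.asarray(pos)-o["tool_pos"])
        print("rot units",(w/1.5).round(4),"rows",(np.linalg.norm(w)/.125).round(1),"; shift after rot mm",d2.round(1),"units",(d2/800).round(4))
E
python3 - <<'E'
from h import *
plan([544.7,309.9,237]);
s=np.load("scene0.npz");t=np.load("top0.npz")
a=np.array([-.4965,.06,.866])
for z in(103,105,108): print(z,plane(s,(295.5,173.1),z).round(1),plane(t,(320.2,184.9),z).round(1))
S=np.array([572.5,-41.,105])
for h in(0,28): print(proj(s,S+a*h).round(1),proj(t,S+a*h).round(1))
E
```

```text
shift mm [ 623.8 -583.8    1. ] units [ 0.7798 -0.7297  0.0013] rows 20.5
103 [574.9 -44.5 103. ] [573.1 -41.6 103. ]
105 [572.1 -41.7 105. ] [572.6 -41.2 105. ]
108 [568.  -37.5 108. ] [571.9 -40.5 108. ]
[295.2 173.1] [320.1 184.9]
[299.1 166.2] [322.  188.3]
```

```bash
python3 -m inch '[0,0,0,0.0355,-0.0332,0,-1, 0,0,0,0.0355,-0.0332,0,-1, 0,0,0,0.0355,-0.0332,0,-1, 0,0,0,0.0355,-0.0332,0,-1, 0,0,0,0.0355,-0.0332,0,-1, 0,0,0,0.0355,-0.0332,0,-1, 0,0,0,0.0355,-0.0332,0,-1, 0,0,0,0.0355,-0.0332,0,-1, 0,0,0,0.0355,-0.0332,0,-1, 0,0,0,0.0355,-0.0332,0,-1]'
python3 -m inch '[0,0,0,0.0355,-0.0332,0,-1, 0,0,0,0.0355,-0.0332,0,-1, 0,0,0,0.0355,-0.0332,0,-1, 0,0,0,0.0355,-0.0332,0,-1, 0,0,0,0.0355,-0.0332,0,-1, 0,0,0,0.0355,-0.0332,0,-1, 0,0,0,0.0355,-0.0332,0,-1, 0,0,0,0.0355,-0.0332,0,-1, 0,0,0,0.0355,-0.0332,0,-1, 0,0,0,0.0355,-0.0332,0,-1]'
python3 -m inch '[0,0,0,0.0355,-0.0332,0,-1, 0,0,0,0.0344,-0.032,0,-1, 0,0,0,0,0,0,-1, 0,0,0,0,0,0,-1]'
python3 - <<'E'
from h import *
from plant import get_obs
print(get_obs()["joint_positions"].round(2));plan([544.7,309.9,44])
E
```

```text
time: 0.93
tool_pos: [365.5, -118.1, 237.7]
tcp_rot: [3.142, -0.0, 0.422]
contact_force: [1.5, 0.5, 0.1]
grip_width: 91.4
finger_force: 0.0
time: 1.77
tool_pos: [515.6, 240.7, 237.2]
tcp_rot: [3.142, 0.001, 0.423]
contact_force: [0.4, -0.1, 0.3]
grip_width: 91.8
finger_force: 0.0
time: 2.1
tool_pos: [544.7, 310.7, 235.9]
tcp_rot: [3.142, 0.002, 0.425]
contact_force: [-0.3, -0.7, 0.3]
grip_width: 91.9
finger_force: 0.0
[ 0.4   0.54  1.22 -0.    1.39  1.54]
shift mm [1.000e-01 7.000e-01 1.919e+02] units [1.000e-04 9.000e-04 2.399e-01] rows 4.6
```

```bash
python3 -m inch '[0,0,0,0,0.0009,0.04,-1, 0,0,0,0,0,0.04,-1, 0,0,0,0,0,0.04,-1, 0,0,0,0,0,0.04,-1, 0,0,0,0,0,0.04,-1, 0,0,0,0,0,0.025,-1, 0,0,0,0,0,0.015,-1, 0,0,0,0,0,0,-1, 0,0,0,0,0,0,-1]'
python3 -m inch '[0,0,0,0,0,0,0.9, 0,0,0,0,0,0,0.9, 0,0,0,0,0,0,0.9, 0,0,0,0,0,0,0.9, 0,0,0,0,0,0,0.9, 0,0,0,0,0,0,0.9, 0,0,0,0,0,0,0.9, 0,0,0,0,0,0,0.9]'
```

```text
time: 2.85
tool_pos: [545.6, 308.0, 46.3]
tcp_rot: [3.141, -0.0, 0.422]
contact_force: [0.4, 0.3, 0.9]
grip_width: 91.6
finger_force: 0.0
time: 3.52
tool_pos: [545.3, 308.6, 45.7]
tcp_rot: [3.142, 0.0, 0.423]
contact_force: [0.6, 0.0, 0.6]
grip_width: 43.2
finger_force: 0.0
```

```bash
python3 -m inch '[0,0,0,0,0,0,0.9, 0,0,0,0,0,0,0.9, 0,0,0,0,0,0,0.9, 0,0,0,0,0,0,0.9, 0,0,0,0,0,0,0.9]' && python3 -m inch '[0,0,0,0,0,-0.02,0.9, 0,0,0,0,0,-0.04,0.9, 0,0,0,0,0,-0.045,0.9, 0,0,0,0,0,-0.045,0.9, 0,0,0,0,0,-0.045,0.9, 0,0,0,0,0,-0.045,0.9, 0,0,0,0,0,-0.02,0.9, 0,0,0,0,0,0,0.9]'
python3 - <<'E'
from h import *
from plant import get_obs
a=np.array([-.4965,.06,.866]);a/=np.linalg.norm(a)
o=get_obs();R0=R.from_euler("xyz",o["tcp_rot"])
q=R.align_vectors([-a],[[0,0,-1]])[0]
Rt=q*R.from_euler("xyz",[np.pi,0,.423])
S=np.array([572.4,-41.4,105])
plan(S+a*(46+60),Rt);print(S+a*106,Rt.as_euler("xyz"))
E
```

```text
time: 3.93
tool_pos: [545.2, 308.8, 45.6]
tcp_rot: [-3.141, 0.0, 0.423]
contact_force: [-0.7, 2.9, 0.8]
grip_width: 35.3
finger_force: 30.0
time: 4.6
tool_pos: [546.9, 308.9, 258.3]
tcp_rot: [3.141, -0.008, 0.423]
contact_force: [0.8, 1.0, -3.3]
grip_width: 35.3
finger_force: 30.0
shift mm [-166.3  302.5   60.4] units [-0.2079  0.3781  0.0754] rows 8.4
rot units [-0.1798  0.2935 -0.0009] rows 4.1 ; shift after rot mm [-193.9  285.6   60.4] units [-0.2424  0.357   0.0755]
[519.77279587 -35.04021702 196.79286762] [ 2.8514883  -0.44238356  0.48867389]
```

```bash
python3 -m inch '[0,0,0,-0.0208,0.0378,0.0075,0.9, 0,0,0,-0.0208,0.0378,0.0075,0.9, 0,0,0,-0.0208,0.0378,0.0075,0.9, 0,0,0,-0.0208,0.0378,0.0075,0.9, 0,0,0,-0.0208,0.0378,0.0075,0.9, 0,0,0,-0.0208,0.0378,0.0075,0.9, 0,0,0,-0.0208,0.0378,0.0075,0.9, 0,0,0,-0.0208,0.0378,0.0075,0.9, 0,0,0,-0.0208,0.0378,0.0075,0.9, 0,0,0,-0.0208,0.0378,0.0075,0.9]'
python3 -m inch '[-0.036,0.0587,0,0,0,0,0.9, -0.036,0.0587,0,0,0,0,0.9, -0.036,0.0587,0,0,0,0,0.9, -0.036,0.0587,0,0,0,0,0.9, -0.036,0.0587,0,0,0,0,0.9, 0,0,0,0,0,0,0.9, 0,0,0,0,0,0,0.9]'
python3 - <<'E'
from h import *
from plant import *
for n in("scene","top"):
    c=capture(n);np.savez(f"{n}1.npz",**c)
s=np.load("scene1.npz");t=np.load("top1.npz")
a=np.array([-.4965,.06,.866]);a/=np.linalg.norm(a)
o=get_obs();print({k:v.round(3) for k,v in o.items() if k in("joint_positions","tool_pos","tcp_rot","contact_force","moment")})
Rt=R.from_euler("xyz",[2.8515,-.4424,.4887]);plan(np.array([572.4,-41.4,105])+a*106,Rt)
ims=[]
for c in(s,t):
    u,v=proj(c,o["tool_pos"]).astype(int);w=45
    ims.append(cv2.resize(c["image"][v-w:v+w,u-w:u+w,::-1],(400,400),interpolation=cv2.INTER_CUBIC));print(u-w,v-w)
cv2.imwrite("pics/c1.png",np.hstack(ims))
E
```

```text
time: 5.43
tool_pos: [515.8, -37.0, 191.1]
tcp_rot: [-3.139, 0.004, 0.423]
contact_force: [1.4, 0.3, -4.3]
grip_width: 35.5
finger_force: 30.0
time: 6.02
tool_pos: [515.2, -35.0, 191.4]
tcp_rot: [2.859, -0.428, 0.484]
contact_force: [0.4, -0.3, -4.6]
grip_width: 35.6
finger_force: 30.0
{'joint_positions': array([-0.253,  0.163,  2.039,  0.148,  0.434,  0.776]), 'tool_pos': array([518.373, -35.714, 193.57 ]), 'tcp_rot': array([ 2.855, -0.432,  0.486]), 'contact_force': array([ 0.679,  0.4  , -3.063]), 'moment': array([ 0.107,  0.583, -0.   ])}
shift mm [ 2.8  0.7 -2.2] units [ 0.0035  0.0009 -0.0027] rows 0.1
rot units [-0.0014  0.0068  0.0005] rows 0.1 ; shift after rot mm [ 2.8  0.7 -2.1] units [ 0.0035  0.0009 -0.0027]
266 101
283 155
```

View pics/c1.png

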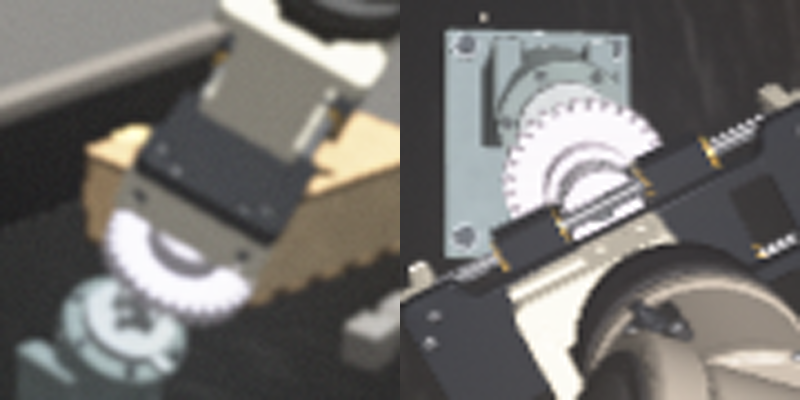

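The gear is held coaxially a little above the shaft, tilted correctly. I'll trim the pose and approach.

```bash
python3 -m inch '[-0.001,0.005,0,0.003,0,0,0.9, 0,0,0,0,0,0.01,0.9, 0,0,0,0,0,0.01,0.9, 0,0,0,0,0,0,0.9, 0,0,0,0,0,0,0.9]'
cat > m.py <<'E'
from h import *
from plant import *
a=np.array([-.4965,.06,.866]);a/=np.linalg.norm(a);S=np.array([572.4,-41.4,105])
o=get_obs();R0=R.from_euler("xyz",o["tcp_rot"]);d=o["tool_pos"]-S
h=d@a;print("t",o["time"],"gear above home",round(h-45.6,1),"lateral err tool",R0.inv().apply(d-h*a).round(1),"tilt err units",(R0.inv().apply(np.cross(R0.apply([0,0,1]),-a))/1.5).round(4))
print("F tool",R0.inv().apply(o["contact_force"]).round(1),"M tool",R0.inv().apply(o["moment"]).round(2),"j",o["joint_positions"].round(2),"w",o["grip_width"].round(1),o["finger_force"])
E
python3 m.py
```

```text
time: 6.53
tool_pos: [527.5, -35.4, 179.8]
tcp_rot: [2.852, -0.44, 0.489]
contact_force: [0.8, 0.4, -4.0]
grip_width: 35.8
finger_force: 30.0
t 6.5333 gear above home 41.8 lateral err tool [-1.2 -1.5  0. ] tilt err units [-0.0005  0.0016 -0.    ]Traceback (most recent call last):
  File "m.py", line 6, in <module>
    print("F tool",R0.inv().apply(o["contact_force"]).round(1),"M tool",R0.inv().apply(o["moment"]).round(2),"j",o["joint_positions"].round(2),"w",o["grip_width"].round(1),o["finger_force"])
                                                                                                                                                   ^^^^^^^^^^^^^^^^^^^^^
AttributeError: 'float' object has no attribute 'round'
```

```bash
sed -i 's/o\["grip_width"\].round(1)/o["grip_width"]/' m.py; python3 -m inch '[0,0.001,0,0.0015,0.0018,0.005,0.9, 0,0,0,0,0,0.005,0.9, 0,0,0,0,0,0.005,0.9, 0,0,0,0,0,0.004,0.9, 0,0,0,0,0,0,0.9]'; python3 m.py;  python3 -m inch '[0,0,0,0,0,0.004,0.9, 0,0,0,0,0,0.004,0.9, 0,0,0,0,0,0,0.9]';python3 m.py
```

```text
time: 6.95
tool_pos: [536.5, -37.2, 167.9]
tcp_rot: [2.851, -0.442, 0.489]
contact_force: [-0.1, -0.2, -3.2]
grip_width: 35.5
finger_force: 30.0
t 6.95 gear above home 26.9 lateral err tool [0.1 0.2 0. ] tilt err units [ 0.0001 -0.0001  0.    ]
F tool [-1.5 -0.7  2.8] M tool [ 0.38 -0.63 -0.01] j [-0.25  0.23  2.04  0.19  0.35  0.74] w 35.45165453151453 29.99871790409088
time: 7.2
tool_pos: [539.9, -37.6, 162.7]
tcp_rot: [2.85, -0.443, 0.49]
contact_force: [-0.1, -0.1, -3.5]
grip_width: 35.1
finger_force: 30.0
t 7.2 gear above home 20.7 lateral err tool [0.4 0.4 0. ] tilt err units [ 0.0005 -0.0005 -0.    ]
F tool [-1.6 -0.9  3. ] M tool [ 0.24 -0.56 -0.03] j [-0.25  0.25  2.04  0.19  0.34  0.73] w 35.06091745041389 29.998619556427002
```

```bash
python3 -m inch '[0,0,0,0,0,0.004,0.9, 0,0,0,0,0,0.003,0.9, 0,0,0,0,0,0.002,0.9, 0,0,0,0,0,0,0.9, 0,0,0,0,0,0,0.9]'; python3 m.py
```

```text
time: 7.62
tool_pos: [543.6, -38.2, 156.9]
tcp_rot: [2.85, -0.443, 0.49]
contact_force: [1.0, -2.2, -4.2]
grip_width: 35.0
finger_force: 30.0
t 7.6167 gear above home 13.8 lateral err tool [0.6 0.7 0. ] tilt err units [ 0.0009 -0.0008 -0.    ]
F tool [-2.   1.2  4.3] M tool [-0.17 -0.5  -0.  ] j [-0.25  0.27  2.04  0.2   0.32  0.73] w 34.9867114766337 29.998599886894226
```

```bash
python3 -m inch '[0,0,0,0,0,0.002,0.9, 0,0,0,0,0,0.002,0.9, 0,0,0,0,0,0,0.9]'; python3 m.py
```

```text
time: 7.87
tool_pos: [545.3, -38.3, 154.3]
tcp_rot: [2.849, -0.444, 0.49]
contact_force: [0.0, -2.4, -1.6]
grip_width: 35.1
finger_force: 30.0
t 7.8667 gear above home 10.7 lateral err tool [0.8 0.7 0. ] tilt err units [ 0.001  -0.0011  0.    ]
F tool [-1.6  1.7  1.5] M tool [-0.29 -0.56  0.05] j [-0.25  0.27  2.04  0.2   0.31  0.72] w 35.08222384334362 29.999812245368958
```

```bash
python3 -m inch '[0,0,0,0,0,0.002,0.9, 0,0,0,0,0,0.002,0.9, 0,0,0,0,0,0,0.9]'; python3 m.py
```

```text
time: 8.12
tool_pos: [547.0, -38.8, 152.0]
tcp_rot: [2.848, -0.444, 0.491]
contact_force: [-5.0, -3.5, 5.8]
grip_width: 35.8
finger_force: 30.0
t 8.1167 gear above home 7.9 lateral err tool [0.9 1.1 0. ] tilt err units [ 0.0016 -0.0015  0.    ]
F tool [-3.   3.  -7.3] M tool [-0.8  -0.99 -0.1 ] j [-0.25  0.28  2.04  0.21  0.31  0.72] w 35.763061610002886 30.00859558582306
```

```bash
python3 - <<'E'
from h import *
from plant import *
ims=[]
for n,(u,v) in(("scene",(300,165)),("top",(322,190))):
    c=capture(n);w=35
    ims.append(cv2.resize(c["image"][v-w:v+w,u-w:u+w,::-1],(400,400),interpolation=cv2.INTER_CUBIC))
cv2.imwrite("pics/c2.png",np.hstack(ims))
E
python3 m.py
```

```text
t 8.2167 gear above home 8.0 lateral err tool [0.9 1.1 0. ] tilt err units [ 0.0016 -0.0015  0.    ]
F tool [-2.7  3.7 -7. ] M tool [-0.77 -0.94 -0.07] j [-0.25  0.28  2.04  0.21  0.31  0.72] w 35.39505629341451 30.008395314216614
```

View pics/c2.png

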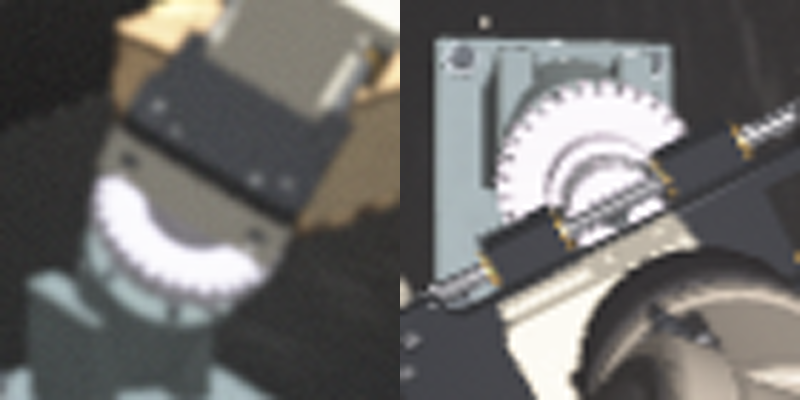

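```bash
python3 -m inch '[0,0,-0.03,0,0.0006,0,0.9, 0,0,-0.03,0,0,0,0.9, 0,0,0,0,0,0,0.9]'; python3 m.py
```

```text
time: 8.47
tool_pos: [546.7, -39.0, 151.7]
tcp_rot: [2.81, -0.415, 0.586]
contact_force: [-2.1, -3.3, 1.9]
grip_width: 35.4
finger_force: 30.0
t 8.4667 gear above home 7.7 lateral err tool [0.4 1.1 0. ] tilt err units [ 0.001  -0.0008 -0.    ]
F tool [-2.5  2.6 -2.5] M tool [-0.31 -0.69  0.02] j [-0.25  0.28  2.04  0.21  0.31  0.63] w 35.35466840188739 29.99967724084854
```

```bash
python3 -m inch '[0,0,-0.03,0,0,0.0015,0.9, 0,0,-0.03,0,0,0.0015,0.9, 0,0,0,0,0,0,0.9]'; python3 m.py
```

```text
time: 8.72
tool_pos: [548.2, -39.2, 149.3]
tcp_rot: [2.774, -0.385, 0.676]
contact_force: [0.6, -3.5, -1.6]
grip_width: 35.3
finger_force: 30.0
t 8.7167 gear above home 4.9 lateral err tool [0.4 1.3 0. ] tilt err units [ 0.0011 -0.0007 -0.    ]
F tool [-2.2  2.6  1.9] M tool [-0.44 -0.71 -0.  ] j [-0.25  0.29  2.04  0.21  0.3   0.54] w 35.28543209007376 29.99947875738144
```

```bash
sed -i 's/round(2),"w"/round(3),"w"/' m.py; python3 -m inch '[0,0,0,0,0,0.002,0.9, 0,0,0,0,0,0.001,0.9, 0,0,0,0,0,0,0.9]'; python3 m.py
```

```text
time: 8.97
tool_pos: [549.4, -39.3, 147.3]
tcp_rot: [2.775, -0.386, 0.675]
contact_force: [1.6, -4.3, -1.8]
grip_width: 35.0
finger_force: 30.0
t 8.9667 gear above home 2.6 lateral err tool [0.4 1.3 0. ] tilt err units [ 0.0011 -0.0007 -0.    ]
F tool [-2.   3.6  2.6] M tool [-0.61 -0.67  0.02] j [-0.246  0.292  2.036  0.215  0.297  0.534] w 34.973759307586974 30.00039517879486
```

```bash
python3 -m inch '[0,0,0,0,0,0.002,0.9, 0,0,0,0,0,0.0015,0.9, 0,0,0,0,0,0,0.9]'; python3 m.py
```

```text
time: 9.22
tool_pos: [550.8, -39.5, 144.9]
tcp_rot: [2.775, -0.385, 0.676]
contact_force: [1.1, -5.1, -0.8]
grip_width: 35.2
finger_force: 30.0
t 9.2167 gear above home -0.2 lateral err tool [0.4 1.3 0. ] tilt err units [ 0.0011 -0.0007  0.    ]
F tool [-2.5  4.4  1.5] M tool [-0.8  -0.7   0.01] j [-0.245  0.299  2.036  0.218  0.291  0.53 ] w 35.217155114732066 30.000884234905243
```

```bash
python3 -m inch '[0,0,0,0,0.0008,0.002,0.9, 0,0,0,0,0,0.001,0.9, 0,0,0,0,0,0,0.9]'; python3 m.py
```

```text
time: 9.47
tool_pos: [551.7, -39.9, 143.0]
tcp_rot: [2.776, -0.385, 0.676]
contact_force: [-2.6, -4.6, 1.8]
grip_width: 35.2
finger_force: 30.0
t 9.4667 gear above home -2.4 lateral err tool [0.2 1.4 0. ] tilt err units [ 0.0004 -0.0004 -0.    ]
F tool [-3.9  3.1 -2.6] M tool [-0.34 -0.75 -0.04] j [-0.246  0.304  2.035  0.222  0.288  0.525] w 35.173749377984194 30.000665187835693
```

```bash
python3 -m inch '[0,0,0,0,0,0.001,0.9, 0,0,0,0,0,0.001,0.9, 0,0,0,0,0,0,0.9]'; python3 m.py
```

```text
time: 9.72
tool_pos: [551.9, -39.9, 142.8]
tcp_rot: [2.775, -0.385, 0.676]
contact_force: [-16.5, -4.8, 19.3]
grip_width: 35.4
finger_force: 30.0
t 9.7167 gear above home -2.6 lateral err tool [0.1 1.5 0. ] tilt err units [ 0.0008 -0.0008 -0.    ]
F tool [ -7.4   2.5 -24.6] M tool [-0.23 -1.48  0.  ] j [-0.246  0.304  2.035  0.224  0.287  0.523] w 35.44523908627107 30.0175541639328
```

Firm stop with 25 N axial. I'll ease the press and begin rocking clockwise, watching the torque.

```bash
python3 -m inch '[0,0,0,0,0,-0.001,0.9, 0,0,0.04,0,0,0,0.9, 0,0,0.04,0,0,0,0.9, 0,0,0.04,0,0,0,0.9, 0,0,0,0,0,0,0.9]'; python3 m.py
```

```text
time: 10.13
tool_pos: [552.1, -40.2, 143.1]
tcp_rot: [2.85, -0.444, 0.488]
contact_force: [-9.0, -6.9, 10.5]
grip_width: 35.3
finger_force: 30.0
t 10.1333 gear above home -2.5 lateral err tool [0.6 1.8 0. ] tilt err units [ 0.0011 -0.001   0.    ]
F tool [ -5.6   5.9 -13.1] M tool [-0.82 -1.22 -0.16] j [-0.246  0.304  2.035  0.222  0.287  0.706] w 35.257200194360735 30.006000101566315
```

```bash
python3 -m inch '[0,0,0.04,0,0,0,0.9, 0,0,0.04,0,0,0,0.9, 0,0,0,0,0,0,0.9]'; python3 m.py
```

```text
time: 10.38
tool_pos: [552.0, -40.0, 143.0]
tcp_rot: [2.908, -0.475, 0.358]
contact_force: [-9.5, -5.0, 11.0]
grip_width: 35.6
finger_force: 30.0
t 10.3833 gear above home -2.5 lateral err tool [0.8 1.5 0. ] tilt err units [ 0.0007 -0.001  -0.    ]
F tool [ -4.4   4.7 -13.9] M tool [-0.76 -0.98 -0.21] j [-0.246  0.304  2.035  0.223  0.287  0.826] w 35.561085146875904 30.006607174873352
```

```bash
python3 -m inch '[0,0,0,0,0,-0.0005,0.9, 0,0,0.04,0,0,0,0.9, 0,0,0.04,0,0,0,0.9, 0,0,0,0,0,0,0.9]'; python3 m.py
```

```text
time: 10.72
tool_pos: [551.9, -39.8, 143.0]
tcp_rot: [2.971, -0.499, 0.225]
contact_force: [-5.0, -4.2, 6.9]
grip_width: 35.2
finger_force: 30.0
t 10.7167 gear above home -2.4 lateral err tool [0.9 1.2 0. ] tilt err units [ 0.0004 -0.0009 -0.    ]
F tool [-1.8  4.4 -8.2] M tool [-0.64 -0.62 -0.21] j [-0.246  0.304  2.035  0.222  0.288  0.947] w 35.160260668880746 30.003287494182587
```

```bash
python3 - <<'E'
from h import *
from plant import *
ims=[]
for n,(u,v) in(("scene",(298,170)),("top",(322,190))):
    c=capture(n);w=28
    ims.append(cv2.resize(c["image"][v-w:v+w,u-w:u+w,::-1],(400,400),interpolation=cv2.INTER_CUBIC))
cv2.imwrite("pics/c3.png",np.hstack(ims))
E
```

```text
(no output)
```

View pics/c3.png

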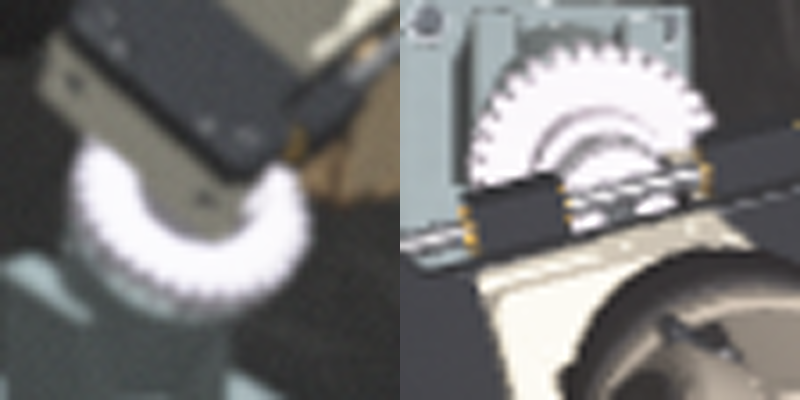

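```bash
python3 -m inch '[0,0,0.04,0,0,0,0.9, 0,0,0.04,0,0,0,0.9, 0,0,0,0,0,0,0.9]'; python3 m.py;python3 -m inch '[0,0,0.04,0,0,0,0.9, 0,0,0.04,0,0,0,0.9, 0,0,0,0,0,0,0.9]'; python3 m.py
```

```text
time: 11.07
tool_pos: [551.9, -39.6, 143.0]
tcp_rot: [3.037, -0.515, 0.09]
contact_force: [-5.5, -2.3, 5.7]
grip_width: 35.2
finger_force: 30.0
t 11.0667 gear above home -2.4 lateral err tool [1.1 0.8 0. ] tilt err units [ 0.0001 -0.0008  0.    ]
F tool [-2.2  2.6 -7.5] M tool [-0.37 -0.49 -0.35] j [-0.245  0.304  2.035  0.222  0.288  1.067] w 35.17735433803164 30.004065334796906
time: 11.32
tool_pos: [552.3, -39.3, 143.2]
tcp_rot: [3.105, -0.525, -0.047]
contact_force: [-2.3, 0.0, 5.4]
grip_width: 35.3
finger_force: 30.0
t 11.3167 gear above home -2.4 lateral err tool [1.6 0.4 0. ] tilt err units [-0.0002 -0.0013 -0.    ]
F tool [ 0.7  0.3 -5.8] M tool [ 0.05 -0.24 -0.56] j [-0.245  0.304  2.034  0.222  0.288  1.186] w 35.297821113443895 30.005477964878082
```

```bash
python3 -m inch '[0,0,0.03,0,0,0,0.9, 0,0,0.03,0,0,0,0.9, 0,0,0,0,0,0,0.9]'; python3 m.py
```

```text
time: 11.57
tool_pos: [552.4, -39.1, 143.3]
tcp_rot: [-3.126, -0.526, -0.15]
contact_force: [-1.9, 0.6, 5.9]
grip_width: 35.3
finger_force: 30.0
t 11.5667 gear above home -2.4 lateral err tool [1.7 0.1 0. ] tilt err units [-0.0004 -0.0014 -0.    ]
F tool [ 1.3 -0.4 -6. ] M tool [ 0.23 -0.14 -0.51] j [-0.244  0.304  2.034  0.223  0.288  1.275] w 35.25261857806929 30.00726968050003
```

```bash
python3 -m inch '[0,0,0.03,0,0,0,0.9, 0,0,0.03,0,0,0,0.9, 0,0,0,0,0,0,0.9]'; python3 m.py;python3 -m inch '[0,0,0.03,0,0,0,0.9, 0,0,0.03,0,0,0,0.9, 0,0,0,0,0,0,0.9]'; python3 m.py
```

```text
time: 11.82
tool_pos: [552.2, -39.0, 143.2]
tcp_rot: [-3.074, -0.521, -0.254]
contact_force: [-2.9, 1.8, 6.4]
grip_width: 35.3
finger_force: 30.0
t 11.8167 gear above home -2.4 lateral err tool [ 1.5 -0.2  0. ] tilt err units [-0.0007 -0.0011  0.    ]
F tool [ 0.4 -1.5 -7.1] M tool [ 0.43 -0.21 -0.59] j [-0.244  0.304  2.034  0.223  0.288  1.365] w 35.316962451398645 30.00912755727768
time: 12.07
tool_pos: [551.8, -38.6, 143.0]
tcp_rot: [-3.023, -0.512, -0.357]
contact_force: [-3.3, 3.6, 7.2]
grip_width: 35.4
finger_force: 30.0
t 12.0667 gear above home -2.4 lateral err tool [ 0.9 -0.5  0. ] tilt err units [-0.0009 -0.0003  0.    ]
F tool [-0.3 -3.2 -8.1] M tool [ 0.57 -0.43 -0.59] j [-0.244  0.304  2.035  0.223  0.289  1.455] w 35.37343834816203 30.010001063346863
```

```bash
cat > teeth.py <<'E'
# sample picture brightness along the gear's rim (circle cast through the calibration), phase of the tooth pattern
import sys
from h import *
from plant import *
a=np.array([-.4965,.06,.866]);a/=np.linalg.norm(a);S=np.array([572.4,-41.4,105])
x=np.cross([0,1,0],a);x/=np.linalg.norm(x);y=np.cross(a,x)   # angle anticlockwise seen from free end
c=capture(sys.argv[1]);np.savez(sys.argv[2],**c)
g=c["image"].min(2).astype(np.float32)
lo,hi=map(float,sys.argv[3:5])
th=np.radians(np.arange(lo,hi,.5));prof=0
for r in(36.5,37.5,38.5,39.5):
    p=np.array([proj(c,S+a*12+r*(np.cos(q)*x+np.sin(q)*y)) for q in th]).astype(np.float32)
    prof=prof+cv2.remap(g,p[:,:1],p[:,1:],cv2.INTER_CUBIC).ravel()
prof=prof-np.polyval(np.polyfit(th,prof,5),th);w=np.hanning(len(th))
for N in range(28,43,2): 
    f=(prof*w*np.exp(-1j*N*th)).sum();print(N,int(abs(f)),"phase deg(gear)",round(float(np.degrees(-np.angle(f))/N),2))
E
python3 teeth.py top top_a.npz -60 100
python3 -m inch '[0,0,0.025,0,0,0,0.9, 0,0,0,0,0,0,0.9, 0,0,0,0,0,0,0.9]'; python3 m.py
python3 teeth.py top top_b.npz -60 100
python3 - <<'E'
import numpy as np,cv2
i=[cv2.resize(np.load(f)["image"][160:215,290:355,::-1],(395,334),interpolation=cv2.INTER_CUBIC) for f in("top_a.npz","top_b.npz")]
cv2.imwrite("pics/d.png",np.hstack(i))
E
```

```text
28 2544 phase deg(gear) 2.01
30 3043 phase deg(gear) -5.82
32 3948 phase deg(gear) -2.55
34 712 phase deg(gear) -0.88
36 1333 phase deg(gear) -3.13
38 913 phase deg(gear) 0.69
40 827 phase deg(gear) 4.48
42 1000 phase deg(gear) -1.23
time: 12.37
tool_pos: [551.9, -38.5, 143.0]
tcp_rot: [-3.003, -0.508, -0.397]
contact_force: [-3.5, 3.9, 8.2]
grip_width: 35.2
finger_force: 30.0
t 12.3667 gear above home -2.3 lateral err tool [ 1.  -0.6  0. ] tilt err units [-0.001  -0.0004  0.    ]
F tool [-0.1 -3.6 -9.1] M tool [ 0.76 -0.49 -0.49] j [-0.244  0.304  2.035  0.223  0.289  1.491] w 35.22467204569126 30.00989556312561
28 1249 phase deg(gear) -0.05
30 1834 phase deg(gear) 4.46
32 4622 phase deg(gear) -3.72
34 3880 phase deg(gear) -1.25
36 1791 phase deg(gear) 2.96
38 2008 phase deg(gear) -3.32
40 1564 phase deg(gear) -0.09
42 759 phase deg(gear) 3.24
```

View pics/d.png

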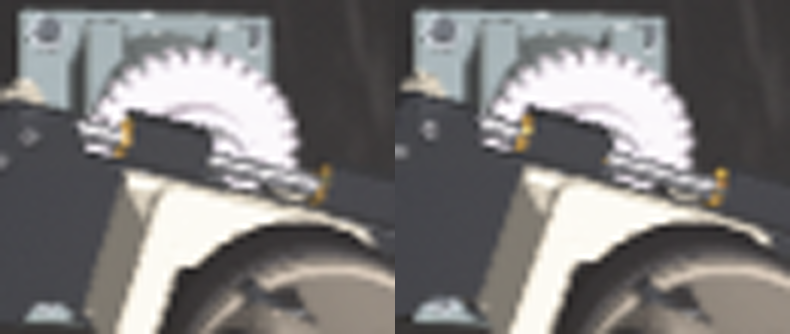

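```bash
sed -i 's/^c=capture.*/import os\nif os.path.exists(sys.argv[2]): c=np.load(sys.argv[2]);c={k:c[k] for k in c}\nelse: c=capture(sys.argv[1]);np.savez(sys.argv[2],**c)/; s/range(28,43,2)/range(29,36)/' teeth.py
for r in "-85 60" "-80 30" "-60 40"; do for f in a b; do echo $f $r; python3 teeth.py top top_$f.npz $r|sort -k2 -n -r|head -2;done;done
```

```text
a -85 60
33 2948 phase deg(gear) -3.15
32 2900 phase deg(gear) -2.64
b -85 60
33 3076 phase deg(gear) -3.08
32 3036 phase deg(gear) -2.59
a -80 30
32 2531 phase deg(gear) -2.35
33 2498 phase deg(gear) -3.22
b -80 30
32 2609 phase deg(gear) -2.3
33 2570 phase deg(gear) -3.15
a -60 40
33 1868 phase deg(gear) -3.0
32 1792 phase deg(gear) -2.62
b -60 40
33 1975 phase deg(gear) -2.92
32 1879 phase deg(gear) -2.57
```

Tooth phase shows the gear stayed put (0.07°) while the hand turned 2°, so the knob is slipping against a stop. I'll repeat with a lighter press, to rule out friction holding it.

```bash
python3 -m inch '[0,0,0,0,0,-0.0008,0.9, 0,0,0.02,0,-0.0008,0,0.9, 0,0,0.02,0,0,0,0.9, 0,0,0,0,0,0,0.9]'; python3 m.py
python3 teeth.py top top_c.npz -85 60|sort -k2 -n -r|head -2
```

```text
time: 12.75
tool_pos: [551.7, -38.2, 143.0]
tcp_rot: [-2.97, -0.498, -0.466]
contact_force: [-0.8, 5.0, 2.2]
grip_width: 35.2
finger_force: 30.0
t 12.75 gear above home -2.2 lateral err tool [ 0.7 -0.9  0. ] tilt err units [-0.0006  0.0001  0.    ]
F tool [-1.6 -4.6 -2.6] M tool [ 0.84 -0.51 -0.7 ] j [-0.243  0.304  2.034  0.219  0.29   1.557] w 35.21539598350025 30.00695765018463
32 2667 phase deg(gear) -2.63
33 2546 phase deg(gear) -3.29
```

At the clockwise stop: 0.7 N m and no gear motion. Now anticlockwise, tracking the gear angle.

```bash
python3 -m inch '[0,0,-0.04,0,-0.0005,0.0004,0.9, 0,0,-0.04,0,0,0,0.9, 0,0,0,0,0,0,0.9]' >/dev/null; python3 m.py
python3 teeth.py top top_e1.npz -85 60|grep ^32
python3 -m inch '[0,0,-0.04,0,0,0,0.9, 0,0,-0.04,0,0,0,0.9, 0,0,0,0,0,0,0.9]'>/dev/null; python3 m.py
python3 teeth.py top top_e2.npz -85 60|grep ^32
python3 -m inch '[0,0,-0.04,0,0,0,0.9, 0,0,-0.04,0,0,0,0.9, 0,0,0,0,0,0,0.9]'>/dev/null; python3 m.py
python3 teeth.py top top_e3.npz -85 60|grep ^32
```

```text
t 13.05 gear above home -2.3 lateral err tool [ 0.8 -0.5  0. ] tilt err units [-0.0003 -0.0001  0.    ]
F tool [-2.8 -1.2 -7.7] M tool [ 0.27 -0.69 -0.09] j [-0.243  0.304  2.035  0.218  0.289  1.435] w 35.54483667241765 30.00906676054001
32 3105 phase deg(gear) 3.17
t 13.35 gear above home -2.3 lateral err tool [ 0.9 -0.1  0. ] tilt err units [-0.0001 -0.0002 -0.    ]
F tool [-1.9  0.6 -6.8] M tool [ 0.07 -0.61 -0.07] j [-0.243  0.304  2.035  0.218  0.289  1.315] w 35.263634281910115 30.008532106876373
32 2812 phase deg(gear) -1.26
t 13.65 gear above home -2.3 lateral err tool [0.8 0.4 0. ] tilt err units [ 0.0002 -0.0001 -0.    ]
F tool [-2.1  2.2 -8.2] M tool [-0.35 -0.77  0.21] j [-0.244  0.304  2.035  0.218  0.289  1.196] w 35.183328177594866 30.00691294670105
32 2917 phase deg(gear) 4.25
```

```bash
python3 -m inch '[0,0,-0.04,0,0,0,0.9, 0,0,-0.04,0,0,0,0.9, 0,0,0,0,0,0,0.9]' >/dev/null; python3 m.py
python3 teeth.py top top_e4.npz -85 60|grep ^32
python3 -m inch '[0,0,-0.04,0,0,0,0.9, 0,0,-0.04,0,0,0,0.9, 0,0,0,0,0,0,0.9]'>/dev/null; python3 m.py
python3 teeth.py top top_e5.npz -85 60|grep ^32
python3 -m inch '[0,0,-0.04,0,0,0,0.9, 0,0,-0.04,0,0,0,0.9, 0,0,0,0,0,0,0.9]'>/dev/null; python3 m.py
python3 teeth.py top top_e6.npz -85 60|grep ^32
```

```text
t 13.95 gear above home -2.3 lateral err tool [0.7 0.8 0. ] tilt err units [ 0.0005 -0.0001 -0.    ]
F tool [-3.6  4.1 -9.1] M tool [-0.73 -0.9   0.24] j [-0.245  0.304  2.035  0.218  0.289  1.076] w 35.45931988455715 30.00479757785797
32 2968 phase deg(gear) -0.3
t 14.25 gear above home -2.3 lateral err tool [0.7 1.2 0. ] tilt err units [ 0.0008 -0.0002  0.    ]
F tool [ -5.    6.8 -10.3] M tool [-0.95 -1.16  0.23] j [-0.245  0.304  2.035  0.217  0.288  0.956] w 35.270171897433634 30.003279447555542
32 3040 phase deg(gear) -5.14
t 14.55 gear above home -2.2 lateral err tool [0.6 1.6 0. ] tilt err units [ 0.0012 -0.0003  0.    ]
F tool [ -6.8   6.4 -10.4] M tool [-1.1  -1.35  0.22] j [-0.246  0.304  2.035  0.217  0.288  0.836] w 35.375205091699534 30.002224445343018
32 2562 phase deg(gear) 1.41
```

```bash
python3 -m inch '[0,0,-0.04,-0.0005,0.0006,-0.0002,0.9, 0,0,-0.04,0,0,0,0.9, 0,0,0,0,0,0,0.9]' >/dev/null; python3 m.py
python3 teeth.py top top_e7.npz -85 60|grep ^32
python3 -m inch '[0,0,-0.04,0,0,0,0.9, 0,0,-0.04,0,0,0,0.9, 0,0,0,0,0,0,0.9]'>/dev/null; python3 m.py
python3 teeth.py top top_e8.npz -85 60|grep ^32
```

```text
t 14.85 gear above home -2.2 lateral err tool [0.3 2.1 0. ] tilt err units [ 0.0013 -0.0004 -0.    ]
F tool [-6.2  5.4 -7.4] M tool [-0.8  -1.11  0.27] j [-0.247  0.304  2.035  0.22   0.288  0.712] w 35.35032192950558 30.001236498355865
32 2454 phase deg(gear) -3.53
t 15.15 gear above home -2.2 lateral err tool [0.1 2.5 0. ] tilt err units [ 0.0017 -0.0004  0.    ]
F tool [-6.4  6.6 -6.9] M tool [-0.84 -1.32  0.19] j [-0.247  0.303  2.035  0.22   0.288  0.592] w 35.35991781678853 30.00089943408966
32 2253 phase deg(gear) 2.98
```

```bash
python3 -m inch '[0,0,-0.04,0,0,0,0.9, 0,0,-0.03,0,0,0,0.9, 0,0,0,0,0,0,0.9]'>/dev/null; python3 m.py
python3 teeth.py top top_e9.npz -85 60|grep ^32
```

```text
t 15.45 gear above home -2.2 lateral err tool [0.1 2.8 0. ] tilt err units [ 0.0021 -0.0007 -0.    ]
F tool [-6.1  5.8 -5.3] M tool [-0.85 -1.18  0.72] j [-0.247  0.304  2.034  0.221  0.287  0.488] w 35.12873082238546 30.000692903995514
32 2581 phase deg(gear) -4.94
```

```bash
python3 -m inch '[0,0,-0.025,0,0,0.0004,0.9, 0,0,0,0,0,0.0003,0.9, 0,0,0,0,0,0,0.9]'>/dev/null; python3 m.py
python3 teeth.py top top_f.npz -85 60|grep ^32
```

```text
t 15.75 gear above home -2.3 lateral err tool [0.4 2.9 0. ] tilt err units [ 0.0024 -0.001   0.    ]
F tool [ -4.7   4.8 -10.2] M tool [-0.49 -1.13  0.62] j [-0.247  0.304  2.034  0.222  0.286  0.452] w 35.381121055254354 30.00461608171463
32 3572 phase deg(gear) -4.5
```

```bash
python3 -m inch '[0,0,0.012,-0.0003,0.0005,-0.0005,0.9, 0,0,0,0,0,0,-0.6, 0,0,0,0,0,0,-0.6, 0,0,0,0,0,0,-0.6, 0,0,0,0,0,0,-0.6, 0,0,0,0,0,0,-0.6]'; python3 m.py; python3 teeth.py top top_g.npz -85 60|grep ^32
```

```text
time: 16.3
tool_pos: [552.0, -39.8, 142.7]
tcp_rot: [2.755, -0.363, 0.733]
contact_force: [-0.7, -0.6, -0.1]
grip_width: 63.6
finger_force: 0.0
t 16.3 gear above home -2.7 lateral err tool [0.3 1.4 0. ] tilt err units [ 0.0002 -0.0003  0.    ]
F tool [-0.9  0.  -0.3] M tool [ 0.21 -0.21  0.  ] j [-0.246  0.305  2.034  0.222  0.288  0.467] w 63.63464530837072 0.0
32 3514 phase deg(gear) 4.96
```

```bash
python3 -m inch '[0,0,0,0,0,0,-0.7, 0,0,0,0,0,-0.01,-0.7, 0,0,0,0,0,-0.02,-0.7, 0,0,0,0,0,-0.035,-0.7, 0,0,0,0,0,-0.045,-0.7, 0,0,0,0,0,-0.045,-0.7, 0,0,0,0,0,-0.045,-0.7, 0,0,0,0,0,-0.02,-0.7, 0,0,0,0,0,0,-0.7]'; python3 - <<'E'
from h import *
from plant import *
a=np.array([-.4965,.06,.866]);a/=np.linalg.norm(a);S=np.array([572.4,-41.4,105])
ims=[]
for n in("scene","top"):
    c=capture(n);np.savez(n+"_z.npz",**c);u,v=proj(c,S+a*30).astype(int);w=30
    im=c["image"][:,:,::-1].copy();print(n,u-w,v-w,"knob-top centre expected",proj(c,S+a*56).round(1))
    ims.append(cv2.resize(im[v-w:v+w,u-w:u+w],(400,400),interpolation=cv2.INTER_CUBIC))
cv2.imwrite("pics/z.png",np.hstack(ims))
E
```

```text
time: 17.1
tool_pos: [464.5, -29.4, 300.0]
tcp_rot: [2.747, -0.368, 0.735]
contact_force: [1.0, 0.5, -0.0]
grip_width: 78.3
finger_force: 0.0
scene 269 135 knob-top centre expected [303.3 158.9]
top 292 158 knob-top centre expected [324.3 192. ]
```

View pics/z.png

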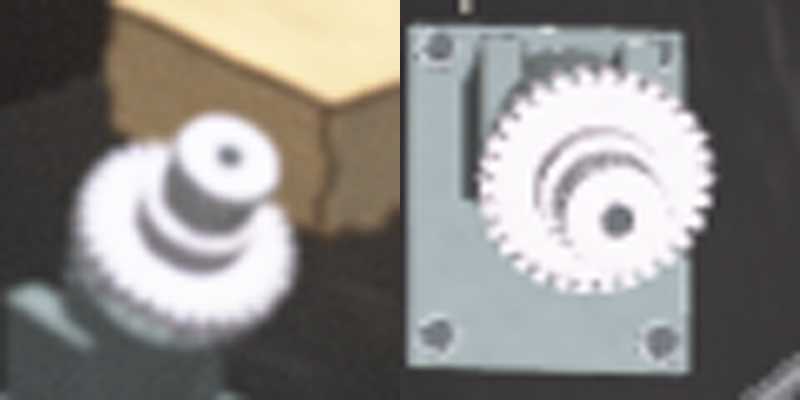

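The image shows the gear seated. The knob hole is at (303.4,158.4) in scene and (324.7,190.9) in top, about 1 px from where full home should put it (14 mm short would be off about 4 px in scene). Handing in.

```bash
python3 -c "
from h import *
s=np.load('scene_z.npz');t=np.load('top_z.npz')
a=np.array([-.4965,.06,.866]);p,e=tri(s,(303.35,158.4),t,(324.7,190.9));print(p,e,(p-[572.4,-41.4,105])@a)
from plant import close_job;print(close_job())"
```

```text
[546.61933673 -39.63699756 153.53573478] 1.0698336539104842 54.937825778849884
the job is handed in; nothing more can be done
None
```

The gear is fully home on the spindle: the knob top measures 54.9 mm above the flange, where 56 mm is full home. I rocked it clockwise to the stop, then anticlockwise to the other, and let go there; the job was handed in at about 17 s with the robot clear, and no verdict came back.

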